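Swing out the prop leg of the larger framed puzzle

TASK

Two finished puzzles in wooden frames lie face down on the table, each with a folding prop leg standing slightly ajar on its back. Swing the leg of the larger frame fully out, right up to its stop, so that the frame can be stood up. Leave both frames lying flat where they are and do not disturb the smaller frame or its leg.

Things in the scene. Friction and masses are not known exactly. Their poses are not given: they have to be found in the camera images.
- large_frame: Larger frame, loose, 0.75 to 1 kg, face down: 240 mm (x) by 180 mm (y), pale wood rim 22 mm high, brown back board 18 mm high. Origin: centre of its underside, on the table; z up. Its dark wooden prop leg (46 mm wide, 6 mm thick, 120 mm from hinge line to tip) is hinged along y at x = -50, y = 0, z = 26 mm (mid-thickness), points to +x, and its tip rises as it swings out.
- large_leg (a joint): Angle (rad) of the larger frame's leg: 0 = folded flat, 1.17 (67 deg) = fully out at its stop; starts at 0.35 to 0.6. In the frame's axes the tip is at x = -50 + 120 cos, z = 26 + 120 sin mm. Stiff hinge, stays where left; 1 to 2.5 N towards the frame's -x on the tip's end or underside swings it out. Pushing hard on against the stop slides the frame.
- small_frame: Smaller frame of the same make, loose, 0.4 kg, face down: 170 mm (x) by 120 mm (y), rim 22 mm high. Origin: centre of its underside, on the table; z up. Its like prop leg, 34 mm wide, 85 mm long, hinged at x = -35, z = 26 mm, points to +x, slightly ajar. To be left alone.
- small_leg_tip (a point): Middle of the free end of the smaller frame's prop leg. To be left where it is.

How it is judged:
At the end, for the whole second after the job is handed in: The larger frame's leg is swung out to its stop (within 10 degrees of it: angle above 0.99 rad) and at rest; the larger frame lies still and flat (within 0.1 rad) and within 40 mm of where it lay; the smaller frame and the tip of its leg are within 20 mm of where they were (value of joint large_leg above 0.99 rad and velocity of joint large_leg below 0.05 rad/s and distance of large_frame from where it was at the start of the episode below 0.04 m and angle between large_frame's own z axis and vertical below 0.1 rad and linear speed of large_frame below 0.02 m/s and distance of each of small_frame, small_leg_tip from where it was at the start of the episode below 0.02 m); the robot touches nothing.
It fails at once if the smaller frame or its leg is disturbed (moved by more than 20 mm) (distance of any of small_frame, small_leg_tip from where it was at the start of the episode above 0.02 m).
It fails at once if the larger frame is shoved by more than 40 mm or tipped up by more than 0.3 rad (distance of large_frame from where it was at the start of the episode above 0.04 m or angle between large_frame's own z axis and vertical above 0.3 rad).
It also fails if it takes over 35 s, if anything falls off the work surface, if the arm or the gripper's body presses on something with over 40 N, if the wrist force passes 120 N, or if a joint passes its speed limit or range.

ROBOT

A 6-joint arm with a two-finger parallel gripper is mounted at the origin on the work surface. World frame = base frame: x ahead of the robot, y to its left, z up, the work surface at z = 0. Lengths are in m, angles in rad, forces in N, time in s.
With the tool pointing down it reaches from about 0.35 to 0.975 m from the base axis. Payload 17.4 kg.
Tool frame: the origin (TCP) lies midway between the tips of the shut fingers; the grasp point (between the pads) lies 19 mm behind it (tcp_to_grasp is the distance from the TCP to the grasp point, in m); z points along the fingers, y is the line along which they close (so a half turn about z gives the same grasp; the last joint's range is limited). The gripper opens to 85 mm and grips with 20 to 120 N. Pads are 22 mm wide; open, the fingers measure 114 mm over their backs; the gripper's body (76 mm by 85 mm) begins 54 mm behind the grasp point. The pads swing forward as they close: fully open they stand 13 mm farther back than shut.
Start: joints at [1.295, 0.116, 1.442, -0, 1.584, -0.038], TCP at [0.159, 0.656, 0.231] pointing down, gripper open.
Joint ranges: [-2.83, 2.83], [-0.83, 2.19], [0.07, 2.5], [-1.14, 4.28], [0.01, 3], [-2.97, 2.97]. Speed limits (rad/s): [1.89, 1.89, 2.22, 3.14, 3.14, 3.14].

INTERFACE

Orientations are given as a unit quaternion [x, y, z, w].
In Python, from workcell import state, capture, camera_info, finish_job, look_for, masks_of, landmark_of, tcp_to_grasp gives the robot as it stands.
- The arm moves only by the tool carry_out, never from a script. Its argument "motion" is a list of rows, each an object of numbers: "ax", "ay", "az": the turn, a rotation vector about the world's x, y, z in degrees; "dx", "dy", "dz": the shift along the world's x, y, z in m; "hand": the opening in per cent of the stroke, from 0 (shut) to 100 (fully open). In form: [{"ax": .., "ay": .., "az": .., "dx": .., "dy": .., "dz": .., "hand": ..}, ...]. A call has 1 to 12 rows; each row is the pose to reach, as a shift and turn from the pose commanded when the call began; what a row does not reach only later rows make up. A row lasts 1/10 s, in which the tool goes at most 50 mm and 8.59 degrees, less where a joint would pass 70% of its speed; a pose out of reach is approached as far as the arm can. A call with a gripper value outside its range is refused whole. The fingers move at their own pace and stop on an object; "squeeze" is the grip in N (left out, the last holds). Time passes only in rows, so rows that repeat a pose let the fingers close. It gives the time, the measured TCP pose, the force, the opening and the grip force at its end, in the units of the state.
- state(): the state, without advancing time (a new reading comes with each control period).
- capture(name): name is "scene" or "top" or "wrist"; returns (picture, depth): 480x640x3 uint8, red, green, blue; 480x640 float32, m along the optical axis (not along the pixel's ray), 0 where there is no reading.
- camera_info(name): a dict with "fx", "fy", "cx", "cy" (pixels), "rvec" (rotation vector, rad) and "tvec" (3), from world to camera coordinates, as OpenCV has them; the wrist camera has in their place "tool_from_camera" (4x4, takes a point from camera to tool coordinates, whose origin is the TCP and whose axes are the flange's). Camera axes: x right, y down, z forward; pixel columns grow to the right and rows downward; lengths in m; the calibration is good to about 2 mm. A picture is of the moment at which its call begins: read the wrist's pose just before it. camera_info takes no time and is no camera call.
- finish_job(): hands the job in; it is judged then, once.
Trained networks look in the newest picture that a camera, given by its name, has taken for a name from the list of things; names that differ only in an ending like _2 or _b are one class to them, and where a whole thing is asked for, a point or a joint stands for the part that bears it (a point fixed in the world has none). Each returns a list of dicts, best first, with "conf" (0 to 1); they miss things now and then, are a little off and sometimes report something else, mostly with a low value. They report only what shows in the picture. A call takes as long as a camera call.
- look_for(camera, label): "position" ([column, row] in pixels, amid what is visible of it).
- masks_of(camera, label): "region" (480x640 bool, what is visible of it) and "position" ([column, row] in pixels, amid what is visible of it).
- landmark_of(camera, label): "position" ([column, row] in pixels: a listed point, or the origin of a listed thing).
The state is a dict: "time": time; "qpos": joint angles; "joint_vel": joint speeds; "effort": joint torques, N m; "position": TCP position; "tool_rot": TCP orientation; "contact_force": force on the tool from outside, world axes, zero at the start; "wrist_torque": the same for the moment, N m; "width": finger opening in m; "gripper_force": force on a finger pad.
Only numpy, scipy, OpenCV 4.12 (cv2) and the standard library are available. Lean on these libraries where they do the work, as an engineer would, in place of code of your own. Each camera call takes 0.05 s, during which the arm holds its last target. There are 200 camera calls.

## Working session

There is one attempt and no reset: what is moved stays moved. The work goes in short steps, Python scripts to look and compute and a tool call to move; the robot and the scene stay as the last step left them, time stands still between calls to the robot, and variables do not carry over. Pictures are saved under pics/ and viewed, at most 10 in all, crops included, and the job is handed in when it is done.

Besides the shell and the picture viewer there is one more tool, called after ">>>" by a JSON object that holds its "api" and its "payload". carry_out: Moves the arm, as the interface text tells. Its arguments: {"type":"object","properties":{"motion":{"type":"array"},"squeeze":{"type":"number"}},"required":["motion"]}

```bash
mkdir -p pics; cat > h.py <<'E'
import numpy as np, cv2
from workcell import *
def cloud(name):
    img,d=capture(name); ci=camera_info(name)
    v,u=np.mgrid[0:480,0:640]
    P=np.stack([(u-ci['cx'])/ci['fx']*d,(v-ci['cy'])/ci['fy']*d,d],-1)
    R=cv2.Rodrigues(np.array(ci['rvec'],float))[0]; t=np.array(ci['tvec'],float).ravel()
    W=(P-t)@R; W[d==0]=np.nan
    return img,W
E
python3 - <<'E'
from h import *
for c in ['top','scene']:
    img,W=cloud(c); cv2.imwrite(f'pics/{c}0.png',img[:,:,::-1]); np.save(f'{c}0.npy',W)
    for l in ['large_frame','large_leg','small_frame','small_leg_tip']:
        for m in masks_of(c,l)[:2]:
            r=m['region']; p=W[r]; p=p[~np.isnan(p[:,0])]
            print(c,l,round(m['conf'],2),np.round(m['position']),r.sum(),np.median(p,0).round(3),p.min(0).round(3),p.max(0).round(3))
            if m['conf']>.5: np.save(f'{c}_{l}.npy',r)
s=state();print(s['time'],s['position'],s['tool_rot'])
E
```

```text
top large_frame 0.76 [431. 230.] 17071 [ 0.505 -0.197  0.02 ] [ 0.381 -0.312 -0.005] [ 0.643 -0.099  0.081]
top large_leg 0.65 [436. 225.] 2263 [ 0.513 -0.201  0.053] [ 0.454 -0.232  0.014] [ 0.57  -0.173  0.081]
top small_frame 0.64 [180. 234.] 8478 [0.505 0.191 0.021] [ 0.422  0.133 -0.003] [0.593 0.259 0.061]
top small_leg_tip 0.79 [174. 233.] 1285 [0.511 0.194 0.043] [0.468 0.175 0.015] [0.56  0.213 0.061]
scene large_frame 0.68 [249. 210.] 10601 [ 0.527 -0.192  0.02 ] [ 0.369 -0.319 -0.005] [ 0.64  -0.099  0.08 ]
scene large_leg 0.76 [246. 196.] 977 [ 0.519 -0.2    0.055] [ 0.456 -0.231  0.019] [ 0.572 -0.173  0.08 ]
scene small_frame 0.95 [435. 309.] 6574 [0.52  0.196 0.021] [ 0.406  0.129 -0.005] [0.595 0.255 0.062]
scene small_frame 0.46 [246. 210.] 10419 [ 0.527 -0.192  0.02 ] [ 0.369 -0.317 -0.003] [ 0.64  -0.099  0.08 ]
scene small_leg_tip 0.93 [434. 302.] 706 [0.514 0.194 0.045] [0.468 0.174 0.019] [0.554 0.211 0.062]
0.5 [0.15902904 0.65598806 0.23129398] [ 1.18619095e-01  9.92939832e-01 -2.61362462e-05 -4.56041334e-06]
```

View pics/top0.png

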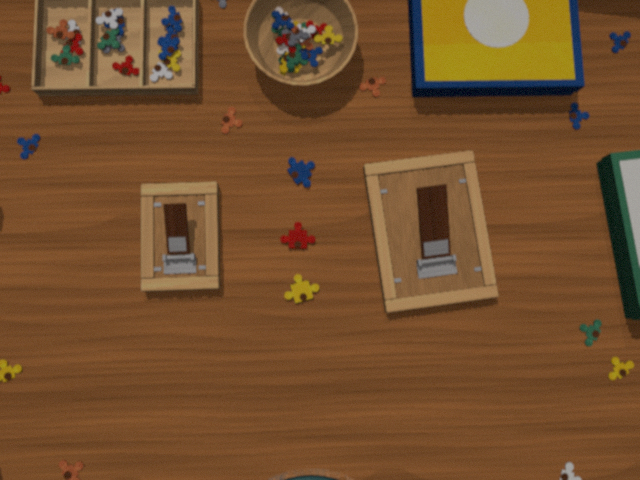

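View pics/scene0.png

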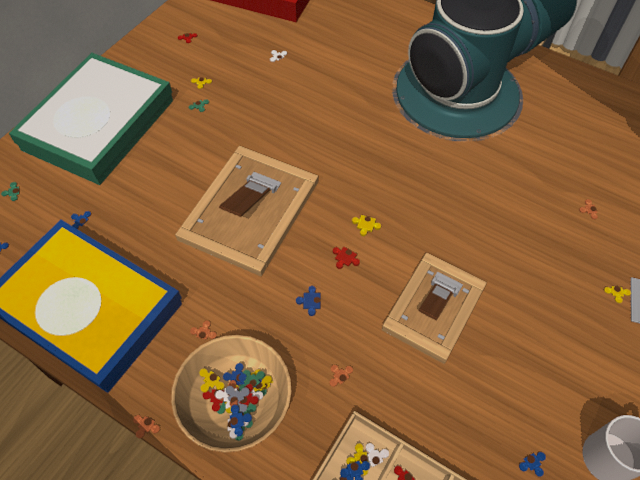

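The top view shows the small frame around (180,235) and the large one around (431,230). Both legs point image-up, which is roughly +x. Next I'll compute the exact geometry.

```bash
python3 - <<'E'
from h import *
s=state()
from scipy.spatial.transform import Rotation as Ro
print(Ro.from_quat(s['tool_rot']).as_matrix().round(3).tolist())
for c in ['top','scene']:
    W=np.load(f'{c}0.npy')
    r=np.load(f'{c}_large_frame.npy')
    p=W[r]; p=p[(p[:,2]>.01)]
    print(c,cv2.minAreaRect((p[:,:2]*1000).astype(np.float32)))
    p=W[np.load(f'{c}_large_leg.npy')]; p=p[p[:,2]>.03]
    q=p[p[:,2]>.072]; print('tip',q.mean(0).round(3), 'low', p[p[:,2]<.042].mean(0).round(3), p[:,2].max())
    m=p.mean(0); n=np.linalg.svd(p-m)[2][2]; n*=np.sign(n[2]); print('normal',n.round(3),'angle',np.arccos(n[2]),'yaw deg',np.degrees(np.arctan2(-n[1],-n[0])))
E
```

```text
[[-0.972, 0.236, -0.0], [0.236, 0.972, -0.0], [0.0, -0.0, -1.0]]
top ((509.5904846191406, -202.08615112304688), (240.4725799560547, 181.05332946777344), 6.670875072479248)
tip [ 0.561 -0.195  0.075] low [ 0.475 -0.205  0.037] 0.08092924712636504
normal [-0.396 -0.042  0.917] angle 0.40953542208858185 yaw deg 6.010015747582472
scene ((509.3875427246094, -202.83648681640625), (243.47300720214844, 182.47213745117188), 6.756129264831543)
tip [ 0.563 -0.195  0.075] low [ 0.475 -0.204  0.037] 0.0801213123515071
normal [-0.391 -0.035  0.92 ] angle 0.40316921440665743 yaw deg 5.171974864617074
```

>>> {"api": "carry_out", "payload": {"motion": [{"dx": 0.46, "dy": -0.846, "dz": 0, "az": 20, "hand": 0}, {"dx": 0.46, "dy": -0.846, "dz": 0, "az": 20, "hand": 0}, {"dx": 0.46, "dy": -0.846, "dz": 0, "az": 20, "hand": 0}, {"dx": 0.46, "dy": -0.846, "dz": 0, "az": 20, "hand": 0}, {"dx": 0.46, "dy": -0.846, "dz": 0, "az": 20, "hand": 0}, {"dx": 0.46, "dy": -0.846, "dz": 0, "az": 20, "hand": 0}, {"dx": 0.46, "dy": -0.846, "dz": 0, "az": 20, "hand": 0}, {"dx": 0.46, "dy": -0.846, "dz": 0, "az": 20, "hand": 0}, {"dx": 0.46, "dy": -0.846, "dz": 0, "az": 20, "hand": 0}, {"dx": 0.46, "dy": -0.846, "dz": 0, "az": 20, "hand": 0}, {"dx": 0.46, "dy": -0.846, "dz": 0, "az": 20, "hand": 0}, {"dx": 0.46, "dy": -0.846, "dz": 0, "az": 20, "hand": 0}]}}

```text
schema error: expected keys ax, ay, az, dx, dy, dz, hand
```

>>> {"api": "carry_out", "payload": {"motion": [{"ax": 0, "ay": 0, "az": 20, "dx": 0.46, "dy": -0.846, "dz": 0, "hand": 0}, {"ax": 0, "ay": 0, "az": 20, "dx": 0.46, "dy": -0.846, "dz": 0, "hand": 0}, {"ax": 0, "ay": 0, "az": 20, "dx": 0.46, "dy": -0.846, "dz": 0, "hand": 0}, {"ax": 0, "ay": 0, "az": 20, "dx": 0.46, "dy": -0.846, "dz": 0, "hand": 0}, {"ax": 0, "ay": 0, "az": 20, "dx": 0.46, "dy": -0.846, "dz": 0, "hand": 0}, {"ax": 0, "ay": 0, "az": 20, "dx": 0.46, "dy": -0.846, "dz": 0, "hand": 0}, {"ax": 0, "ay": 0, "az": 20, "dx": 0.46, "dy": -0.846, "dz": 0, "hand": 0}, {"ax": 0, "ay": 0, "az": 20, "dx": 0.46, "dy": -0.846, "dz": 0, "hand": 0}, {"ax": 0, "ay": 0, "az": 20, "dx": 0.46, "dy": -0.846, "dz": 0, "hand": 0}, {"ax": 0, "ay": 0, "az": 20, "dx": 0.46, "dy": -0.846, "dz": 0, "hand": 0}, {"ax": 0, "ay": 0, "az": 20, "dx": 0.46, "dy": -0.846, "dz": 0, "hand": 0}, {"ax": 0, "ay": 0, "az": 20, "dx": 0.46, "dy": -0.846, "dz": 0, "hand": 0}]}}

```text
time: 1.7
position: [0.4461, 0.1269, 0.2317]
tool_rot: [-0.056, 0.998, 0.0, 0.001]
contact_force: [1.8, -0.0, 0.6]
width: -0.0001
gripper_force: 0.0
```

>>> {"api": "carry_out", "payload": {"motion": [{"ax": 0, "ay": 0, "az": 0, "dx": 0.173, "dy": -0.31, "dz": 0, "hand": 0}, {"ax": 0, "ay": 0, "az": 0, "dx": 0.173, "dy": -0.31, "dz": 0, "hand": 0}, {"ax": 0, "ay": 0, "az": 0, "dx": 0.173, "dy": -0.31, "dz": 0, "hand": 0}, {"ax": 0, "ay": 0, "az": 0, "dx": 0.173, "dy": -0.31, "dz": 0, "hand": 0}, {"ax": 0, "ay": 0, "az": 0, "dx": 0.173, "dy": -0.31, "dz": 0, "hand": 0}, {"ax": 0, "ay": 0, "az": 0, "dx": 0.173, "dy": -0.31, "dz": 0, "hand": 0}, {"ax": 0, "ay": 0, "az": 0, "dx": 0.173, "dy": -0.31, "dz": 0, "hand": 0}, {"ax": 0, "ay": 0, "az": 0, "dx": 0.173, "dy": -0.31, "dz": 0, "hand": 0}, {"ax": 0, "ay": 0, "az": 0, "dx": 0.173, "dy": -0.31, "dz": 0, "hand": 0}, {"ax": 0, "ay": 0, "az": 0, "dx": 0.173, "dy": -0.31, "dz": 0, "hand": 0}, {"ax": 0, "ay": 0, "az": 0, "dx": 0.173, "dy": -0.31, "dz": 0, "hand": 0}]}}

```text
time: 2.8
position: [0.6183, -0.1799, 0.2318]
tool_rot: [-0.056, 0.998, -0.0, 0.0]
contact_force: [-0.2, 0.7, 0.1]
width: 0.0
gripper_force: 0.0
```

>>> {"api": "carry_out", "payload": {"motion": [{"ax": 0, "ay": 0, "az": 0, "dx": 0, "dy": -0.01, "dz": -0.05, "hand": 0}, {"ax": 0, "ay": 0, "az": 0, "dx": 0, "dy": -0.01, "dz": -0.09, "hand": 0}, {"ax": 0, "ay": 0, "az": 0, "dx": 0, "dy": -0.01, "dz": -0.13, "hand": 0}, {"ax": 0, "ay": 0, "az": 0, "dx": 0, "dy": -0.01, "dz": -0.16, "hand": 0}, {"ax": 0, "ay": 0, "az": 0, "dx": 0, "dy": -0.01, "dz": -0.18, "hand": 0}, {"ax": 0, "ay": 0, "az": 0, "dx": 0, "dy": -0.01, "dz": -0.18, "hand": 0}, {"ax": 0, "ay": 0, "az": 0, "dx": 0, "dy": -0.01, "dz": -0.18, "hand": 0}]}}

```text
time: 3.5
position: [0.6188, -0.1905, 0.0525]
tool_rot: [-0.056, 0.998, -0.0, 0.0]
contact_force: [0.2, -1.4, 0.8]
width: -0.0
gripper_force: 0.0
```

>>> {"api": "carry_out", "payload": {"motion": [{"ax": 0, "ay": 0, "az": 0, "dx": -0.015, "dy": -0.0017, "dz": 0, "hand": 0}, {"ax": 0, "ay": 0, "az": 0, "dx": -0.025, "dy": -0.0028, "dz": 0, "hand": 0}, {"ax": 0, "ay": 0, "az": 0, "dx": -0.032, "dy": -0.0036, "dz": 0, "hand": 0}, {"ax": 0, "ay": 0, "az": 0, "dx": -0.038, "dy": -0.0043, "dz": 0, "hand": 0}, {"ax": 0, "ay": 0, "az": 0, "dx": -0.042, "dy": -0.0047, "dz": 0.004, "hand": 0}, {"ax": 0, "ay": 0, "az": 0, "dx": -0.046, "dy": -0.0052, "dz": 0.01, "hand": 0}, {"ax": 0, "ay": 0, "az": 0, "dx": -0.05, "dy": -0.0057, "dz": 0.016, "hand": 0}, {"ax": 0, "ay": 0, "az": 0, "dx": -0.055, "dy": -0.0062, "dz": 0.022, "hand": 0}, {"ax": 0, "ay": 0, "az": 0, "dx": -0.055, "dy": -0.0062, "dz": 0.022, "hand": 0}]}}

```text
time: 4.4
position: [0.5643, -0.1975, 0.0752]
tool_rot: [-0.056, 0.998, -0.0, 0.001]
contact_force: [2.5, -0.2, 2.1]
width: -0.0005
gripper_force: 1.3
```

```bash
cat > chk.py <<'E'
from h import *
import sys
img,W=cloud('top'); cv2.imwrite(f'pics/top{sys.argv[1]}.png',img[:,:,::-1])
for l in ['large_frame','large_leg']:
    for m in masks_of('top',l)[:1]:
        p=W[m['region']]
        if l=='large_frame':
            p=p[(p[:,2]>.01)&(p[:,2]<.03)]; print(cv2.minAreaRect((p[:,:2]*1000).astype(np.float32)))
        else:
            p=p[p[:,2]>.035]; n=np.linalg.svd(p-p.mean(0))[2][2]; print(m['conf'],'ang',np.arccos(abs(n[2])),p[:,2].max())
E
python3 chk.py 1
```

```text
((537.7943725585938, -198.48361206054688), (178.4358673095703, 179.9745330810547), 6.633358955383301)
0.7 ang 0.8539887408631163 0.10458833377873115
```

>>> {"api": "carry_out", "payload": {"motion": [{"ax": 0, "ay": 0, "az": 0, "dx": -0.005, "dy": -0.0006, "dz": 0.006, "hand": 0}, {"ax": 0, "ay": 0, "az": 0, "dx": -0.01, "dy": -0.0011, "dz": 0.012, "hand": 0}, {"ax": 0, "ay": 0, "az": 0, "dx": -0.015, "dy": -0.0017, "dz": 0.017, "hand": 0}, {"ax": 0, "ay": 0, "az": 0, "dx": -0.02, "dy": -0.0023, "dz": 0.021, "hand": 0}, {"ax": 0, "ay": 0, "az": 0, "dx": -0.025, "dy": -0.0028, "dz": 0.025, "hand": 0}, {"ax": 0, "ay": 0, "az": 0, "dx": -0.029, "dy": -0.0033, "dz": 0.028, "hand": 0}, {"ax": 0, "ay": 0, "az": 0, "dx": -0.033, "dy": -0.0037, "dz": 0.031, "hand": 0}, {"ax": 0, "ay": 0, "az": 0, "dx": -0.036, "dy": -0.0041, "dz": 0.033, "hand": 0}, {"ax": 0, "ay": 0, "az": 0, "dx": -0.039, "dy": -0.0044, "dz": 0.034, "hand": 0}, {"ax": 0, "ay": 0, "az": 0, "dx": -0.039, "dy": -0.0044, "dz": 0.034, "hand": 0}]}}

```text
time: 5.55
position: [0.5243, -0.2018, 0.1074]
tool_rot: [-0.056, 0.998, -0.0, -0.0]
contact_force: [-0.3, 0.2, 1.0]
width: -0.0002
gripper_force: 0.0
```

```bash
python3 chk.py 2; python3 -c "
from h import *
print(state()['contact_force'])"
```

```text
((509.18902587890625, -201.82467651367188), (233.54769897460938, 180.59307861328125), 6.841555595397949)
0.57 ang 1.0862049523879673 0.13547241341805474
[-0.19117591  0.22036162  0.35847896]
```

>>> {"api": "carry_out", "payload": {"motion": [{"ax": 0, "ay": 0, "az": 0, "dx": -0.002, "dy": 0, "dz": 0.001, "hand": 0}, {"ax": 0, "ay": 0, "az": 0, "dx": -0.004, "dy": 0, "dz": 0.002, "hand": 0}, {"ax": 0, "ay": 0, "az": 0, "dx": -0.005, "dy": 0, "dz": 0.002, "hand": 0}, {"ax": 0, "ay": 0, "az": 0, "dx": -0.005, "dy": 0, "dz": 0.002, "hand": 0}]}}

```text
time: 6.1
position: [0.5196, -0.2017, 0.1094]
tool_rot: [-0.056, 0.998, -0.0, 0.0]
contact_force: [1.0, 0.5, 0.3]
width: 0.0002
gripper_force: 0.1
```

>>> {"api": "carry_out", "payload": {"motion": [{"ax": 0, "ay": 0, "az": 0, "dx": 0.015, "dy": 0.0017, "dz": 0, "hand": 0}, {"ax": 0, "ay": 0, "az": 0, "dx": 0.05, "dy": 0.005, "dz": 0, "hand": 0}, {"ax": 0, "ay": 0, "az": 0, "dx": 0.09, "dy": 0.009, "dz": 0, "hand": 0}, {"ax": 0, "ay": 0, "az": 0, "dx": 0.13, "dy": 0.013, "dz": 0.03, "hand": 0}, {"ax": 0, "ay": 0, "az": 0, "dx": 0.17, "dy": 0.017, "dz": 0.07, "hand": 0}, {"ax": 0, "ay": 0, "az": 0, "dx": 0.19, "dy": 0.02, "dz": 0.1, "hand": 0}, {"ax": 0, "ay": 0, "az": 0, "dx": 0.19, "dy": 0.02, "dz": 0.1, "hand": 0}, {"ax": 0, "ay": 0, "az": 0, "dx": 0.19, "dy": 0.02, "dz": 0.1, "hand": 0}]}}

```text
time: 6.9
position: [0.7108, -0.1813, 0.209]
tool_rot: [-0.056, 0.998, -0.0, 0.0]
contact_force: [-0.7, -0.3, -0.3]
width: 0.0003
gripper_force: 0.0
```

```bash
python3 chk.py 3; python3 - <<'E'
from h import *
img,W=cloud('scene'); cv2.imwrite('pics/scene3.png',img[:,:,::-1])
m=masks_of('scene','large_leg')[0]; p=W[m['region']]; p=p[p[:,2]>.035]
n=np.linalg.svd(p-p.mean(0))[2][2]; q=p[p[:,2]>.12]
print(m['conf'],n,np.arccos(abs(n[2])),p[:,2].max(),q.mean(0))
E
```

```text
Traceback (most recent call last):
IndexError: list index out of range
```

View pics/scene3.png

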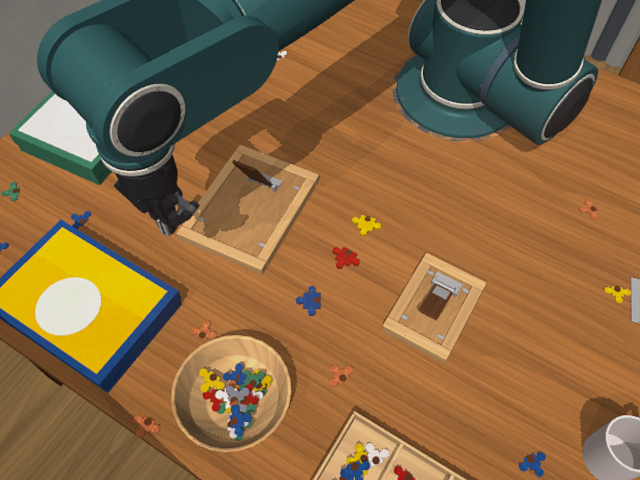

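The scene view shows the leg standing up at about (255,172). The large frame hasn't moved, the small frame and its leg are untouched, and the gripper is clear of everything. I'll measure the leg angle from the scene depth.

```bash
python3 - <<'E'
from h import *
img,W=cloud('scene')
u=np.array([.9936,.113]); 
D=W[...,:2]-np.array([.5095,-.2024]); fx=D@u; fy=D@np.array([-u[1],u[0]])
r=(abs(fx)<.06)&(abs(fy)<.03)&(W[...,2]>.035)&(W[...,2]<.15)
a=np.c_[fx[r],fy[r],W[...,2][r]]; print(len(a))
k=np.polyfit(a[:,2],a[:,0],1); print('slope angle',np.arctan2(1,k[0]),'max z',a[:,2].max())
for z in (.05,.08,.11,.13):
    b=a[abs(a[:,2]-z)<.006]; print(z,len(b),b.mean(0) if len(b) else '')
E
```

```text
331
slope angle 1.149279864864909 max z 0.13860209308474314
0.05 32 [-0.0404807   0.0046785   0.04994982]
0.08 32 [-0.02631053  0.00564853  0.08025564]
0.11 35 [-0.01170027  0.00598384  0.11056193]
0.13 87 [-0.00338445  0.00034477  0.13220065]
```

The leg measures about 1.15 rad, so I'm handing the job in.

```bash
python3 -c "
from workcell import *
print(finish_job())"
```

```text
the job is handed in; nothing more can be done
None
```

The larger frame's leg is swung out to about 1.15 rad (stop 1.17), the larger frame measured unmoved during the push, the smaller frame looked untouched, and the job is handed in; no verdict came back.

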